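# Post two worn-out tool battery packs into the battery return box

### The job

The two slim battery packs are worn out. Draw the one on the charger along its rail to the open end and lift it off, pick the other up from the bench, and post both through the sprung flap of the battery return box, pushing each right through so that it drops inside and the flap shuts behind it. Leave the two taller packs (one stays on charge) and the multimeter, screwdriver, pliers and screw tin where they are.

Things in the scene. Friction and masses are not known exactly. Their poses are not given: they have to be found in the camera images.
- return_box: Battery return box, grey sheet steel, fixed: 200 mm deep (x from -85 to 115), 160 wide (y), 184 high. Origin: on its underside; x points from its front (slot side, at x = -85 mm) to its back, z up. Inside, a steep chute plate drops from the slot to the floor (x = -22 mm on, z = 8 mm). The lid behind its front 40 mm is clear plastic, fixed. The only way in is the slot.
- landing (a point): Middle of the top of the flat landing shelf in front of the slot (box frame -125, 0, 120 mm). The shelf reaches from the front face (x = -85 mm), where it ends, out to x = -165 mm; 124 mm wide between side lips that stand 8 mm above it.
- slot (a point): Middle of the slot's lower edge, on the box's front face at shelf height (box frame -85, 0, 120 mm; axes of the box). Slot 110 mm wide, 56 high; the top of the box is 64 mm above the shelf. Fingers from above can only come up to the front face. A pack fed in half way and let go stays there under the flap; pushed until its rear end is at the front face, it tips in and falls.
- flap (a joint): Angle of the dark steel flap behind the slot, rad: 0 shut (hanging upright), growing as it swings inwards, at most 1.55. Hinged along its top edge, 54 mm above the shelf and 7 mm behind the front face; 107 mm wide, 52 long. Smooth; a spring shuts it: 0.018 N m at 0, 0.037 N m at 1.55 (about 0.5 to 1.5 N on what pushes it).
- charger: Two-bay battery charger, low, black, fixed: 130 mm deep (x), 164 wide (y), flat deck at z = 22 mm. Origin: centre of its underside; x points from its front (open ends of the rails) to its back, z up. One T-rail along x in each bay, behind each a tower (from x = 45 mm, 29 mm above the deck) that stops the pack.
- bay_left (a point): Home place of a pack in the charger's bay at y = +40 mm (charger frame 0, 40, 22 mm, on the deck; a pack's origin is here or up to 6 mm towards -x). T-rail from x = -5 to 40 mm: head 28 x 4 mm, underside 6 mm above the deck, stem 14 mm wide. It holds the pack down (1.5 mm play, 3 mm sideways, no catch) until drawn 48 mm from home towards the charger's -x.
- bay_right (a point): The same for the charger's other bay, at y = -40 mm (charger frame 0, -40, 22 mm).
- slim_charging: Slim worn-out pack that sits on the charger, in either bay, 32 mm beside the taller one, x as the charger's x: 84 mm long (x), 48 wide, 38 high, 0.22 to 0.4 kg, black, flat sides; origin: centre of its underside, z up. A C-channel under it, from x = -8 mm to its open +x end, fits the charger's T-rail: mouth 20 mm wide between 4 mm lips, 34 mm wide above, 11 mm high. Either end may enter the slot.
- slim_loose: Slim worn-out pack lying right side up on the bench, turned any way: 84 mm long (x), 48 wide, 38 high, 0.22 to 0.4 kg, black, flat sides; origin: centre of its underside, z up. A C-channel under it, from x = -8 mm to its open +x end, fits the charger's T-rail: mouth 20 mm wide between 4 mm lips, 34 mm wide above, 11 mm high. Either end may enter the slot.
- tall_charging: Taller good pack on the charger in the other bay, same foot and outline (84 x 48 mm) but 60 mm high; origin: centre of its underside. To be left there.
- tall_loose: Another taller good pack, 84 x 48 x 60 mm, standing on the bench in front of the box; origin: centre of its underside. To be left there.
- multimeter: Hand multimeter in a holster, 128 x 78 x 37 mm, lying on the bench; origin: centre of its underside. To be left.
- driver: Stubby screwdriver with a thick red and black grip, 167 mm long (y), 28 mm thick, lying beside the loose slim pack, its line 78 mm or more from the pack's middle line; origin: centre of its underside. To be left.
- pliers: Pliers with black handles, 147 mm long (y), 48 mm wide, 12 mm thick, lying near the front edge of the bench, on the left; origin: centre of its underside. To be left.
- screw_tin: Shallow round tin of screws, 64 mm across, 20 mm high; origin: centre of its underside. To be left.
Mind the look-alikes: they are no part of the job. Leave any purple look-alike of the tall_charging alone.

How it is judged:
By the outcome, as a careful person would: the job done as asked, in the order asked, and still so for the second after the job is handed in, with the robot touching nothing.
It also fails if it takes over 72 s, if anything falls off the work surface, if the arm or the gripper's body presses on something with over 40 N, if the wrist force passes 120 N, or if a joint passes its speed limit or range.

### The arm

A 7-joint arm with a two-finger parallel gripper is mounted at the origin on a cart in front of the work surface, level with it; the furniture and walls round the work are solid. World frame = base frame: x ahead of the robot, y to its left, z up, the work surface at z = 0. Lengths are in m, angles in rad, forces in N, time in s.
With the tool pointing down it reaches from about 0.425 to 0.925 m from the base axis. Payload 6.8 kg.
Tool frame: the origin (TCP) lies on the front face of the gripper's body, between the roots of the fingers; the fingertips stand 73 mm ahead of it and the grasp point (between the pads) lies 54 mm ahead of it (env.nose_length is the distance from the TCP to the fingertips, in m); z points along the fingers, y is the line along which they close (so a half turn about z gives the same grasp; the last joint's range is limited). The gripper opens to 85 mm and grips with 20 to 120 N. Pads are 22 mm wide; open, the fingers measure 114 mm over their backs; the gripper's body (76 mm by 85 mm) begins 54 mm behind the grasp point. The pads swing forward as they close: fully open they stand 13 mm farther back than shut.
Start: joints at [1.164, 0.477, 0.022, 1.555, -0.011, 1.109, -0.083], TCP at [0.199, -0.645, 0.304] pointing down, gripper open.
Joint ranges: [-2.96, 2.96], [-0.34, 2.1], [-1.41, 1.46], [0.24, 2.44], [-1.37, 4.51], [0.17, 1.92], [-2.96, 2.96]. Speed limits (rad/s): [2.39, 2.39, 3.14, 3.14, 3.14, 3.14, 3.14].

### API

Orientations are given as a unit quaternion [w, x, y, z].
In Python, from cell import env, kin, camera, calibration, job gives the robot as it stands. The module is installed in compiled form; this text tells all that it offers. Calls block until the motion is done:
- env.reach(position, orientation): joint-space move of the TCP to a pose.
- env.movel(position, velocity=0.15, rot=None, stop_force=None): straight line of the TCP; rot=None keeps the orientation; velocity is the mean speed in m/s. With stop_force (N) it stops when the force on the tool has changed by that much, and returns True; else False.
- env.goto_joints(angles): joint-space move.
- env.grip(opening, f_grip=None): finger opening in m; f_grip is the grip in N (None keeps the last); returns when the fingers have stopped.
- env.dwell(seconds).
- kin.inverse_kinematics(position, orientation): joint angles nearest the present ones, or None.
- env.get_state(): the state.
- camera(name): name is "scene" or "top" or "wrist"; returns (picture, depth): 384x512x3 uint8, blue, green, red; 384x512 float32, m along the optical axis (not along the pixel's ray), 0 where there is no reading.
- calibration(name): a dict with "fx", "fy", "cx", "cy" (pixels), "rvec" (rotation vector, rad) and "tvec" (3), from world to camera coordinates, as OpenCV has them. Camera axes: x right, y down, z forward; pixel columns grow to the right and rows downward; lengths in m; the calibration is good to about 2 mm. A picture is of the moment at which its call begins: read the wrist's pose just before it. calibration takes no time and is no camera call; for the wrist camera it gives the pose at the moment of the call.
A pose or a line that the arm cannot do raises env.PlanningError and nothing moves.
- job.job_done(): hands the job in; it is judged then, once.
The state is a dict: "time": time; "qpos": joint angles; "joint_velocities": joint speeds; "joint_torque": joint torques, N m; "tcp_pos": TCP position; "orientation": TCP orientation; "force": force on the tool from outside, world axes, zero at the start; "torque": the same for the moment, N m; "opening": finger opening in m; "gripper_force": force on a finger pad.
Only numpy, scipy, OpenCV 4.12 (cv2) and the standard library are available. Lean on these libraries where they do the work, as an engineer would, in place of code of your own. Each camera call takes 0.05 s, during which the arm holds its last target. There are 200 camera calls.

## Working session

There is one attempt and no reset: what is moved stays moved. The work goes in short steps, each a Python script; the robot and the scene stay as the last script left them, time stands still between calls to the robot, and variables do not carry over. Pictures are saved under pics/ and viewed, at most 10 in all, crops included, and the job is handed in when it is done.

```bash
mkdir -p pics; cat > h.py <<'E'
import numpy as np, cv2
from cell import env, kin, camera, calibration, job
def cloud(d,c):
    v,u=np.mgrid[:d.shape[0],:d.shape[1]]
    P=np.stack([(u-c['cx'])/c['fx']*d,(v-c['cy'])/c['fy']*d,d],-1)
    R=cv2.Rodrigues(np.array(c['rvec'],float))[0]
    W=(P-np.array(c['tvec']).reshape(3))@R
    W[d<=0]=np.nan
    return W
E
python3 - <<'E'
from h import *
for n in ['scene','top']:
    p,d=camera(n); c=calibration(n)
    cv2.imwrite(f'pics/{n}0.png',p); np.savez(f'{n}0.npz',p=p,d=d,W=cloud(d,c))
    R=cv2.Rodrigues(np.array(c['rvec'],float))[0]; print(n,c['fx'],-R.T@np.array(c['tvec']).reshape(3),(d>0).mean())
s=env.get_state();print(s['time'],s['tcp_pos'],s['orientation'],s['opening'])
E
```

```text
scene 386.66465635071063 [-0.13690333 -1.12993998  1.21604872] 0.996063232421875
top 358.1530250991339 [ 0.4344827  -0.01129241  1.37037107] 0.9958292643229166
0.1 [ 0.19855728 -0.64469814  0.30302026] [-8.21192049e-04  9.88863488e-01  1.48823020e-01 -1.89955735e-04] 0.08544793250620544
```

View pics/scene0.png

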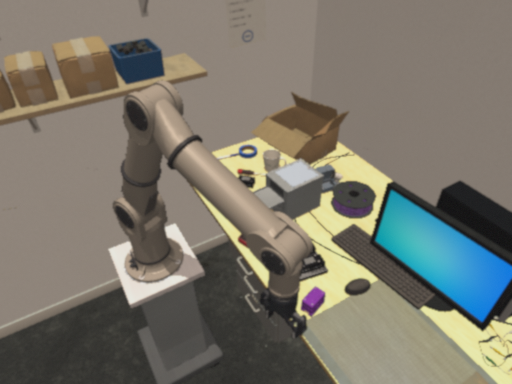

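View pics/top0.png

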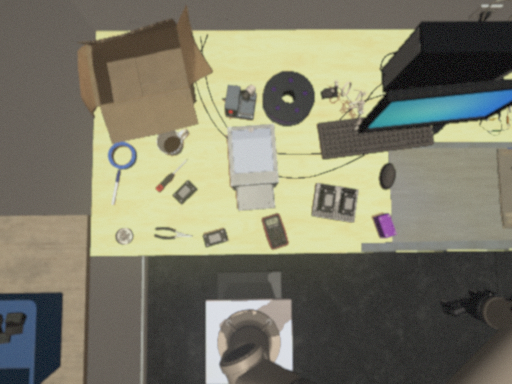

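The top view shows the box at (253,165) with its shelf towards the robot, the charger with two packs at (335,202), dark packs at (185,192) and (215,238), and the purple look-alike at (385,225). I'll check heights and an enlarged crop.

```bash
python3 - <<'E'
from h import *
z=np.load('top0.npz'); p,W=z['p'],z['W']
cr=p[140:255,150:410]; cv2.imwrite('pics/crop1.png',cv2.resize(cr,None,fx=3,fy=3,interpolation=cv2.INTER_CUBIC))
Z=W[...,2]*1000
for (u,v) in [(185,192),(215,238),(327,200),(346,203),(335,215),(385,225),(253,197),(253,155),(275,230)]:
    print((u,v),np.round(W[v,u]*1000),'max',np.round(np.nanpercentile(Z[v-8:v+9,u-8:u+9],[50,90])))
# objects above the bench
m=((Z>10)&(Z<250)).astype(np.uint8); m[:,410:]=0;m[255:]=0
n,l,s,c=cv2.connectedComponentsWithStats(m)
for i in range(1,n):
    if s[i,4]>40:
        q=W[l==i]; zt=np.percentile(q[:,2],90); t=q[q[:,2]>zt-.008]
        r=cv2.minAreaRect((t[:,:2]*1000).astype(np.float32)); print(s[i],round(zt*1000),np.round(r[0]),np.round(r[1]),round(r[2],1))
E
```

```text
(185, 192) [555. 232.  39.] max [38. 42.]
(215, 238) [384. 119.  58.] max [60. 64.]
(327, 200) [ 516. -288.   81.] max [81. 85.]
(346, 203) [ 506. -362.   62.] max [59. 63.]
(335, 215) [ 463. -329.   21.] max [22. 81.]
(385, 225) [ 423. -503.   57.] max [58. 62.]
(253, 197) [527. -20. 120.] max [120. 123.]
(253, 155) [664. -22. 183.] max [184. 188.]
(275, 230) [ 410. -101.   35.] max [29. 33.]
[   53     0   357   216 25732] 199 [1054.  344.] [ 566. 1149.] 39.9
[ 379   38   31   55 1099] 224 [ 988. -532.] [99. 18.] 7.8
[ 262   71   53   53 2106] 70 [ 909. -157.] [196. 198.] 88.8
[ 317   79   93   81 3992] 160 [ 817. -434.] [245.  92.] 61.7
[222  85  35  36 971] 84 [900.  29.] [ 98. 100.] 81.9
[ 227  124   52   87 3793] 188 [667. -19.] [201. 160.] 3.5
[155 160  32  33 176] 29 [596. 313.] [23. 88.] 47.3
[379 163  17  27 351] 36 [ 612. -536.] [48. 84.] 77.9
[111 170  10  35  93] 16 [580. 502.] [ 13. 131.] 80.2
[172 180  25  25 315] 42 [557. 236.] [46. 82.] 44.4
[ 311  183   48   40 1477] 82 [ 516. -291.] [48. 85.] 80.4
[261 213  28  37 667] 32 [ 405. -100.] [123.  72.] 17.2
[373 213  24  26 400] 63 [ 421. -509.] [84. 48.] 18.0
[155 227  21   6  48] 16 [420. 310.] [75. 14.] 80.3
[202 228  27  20 323] 64 [385. 122.] [48. 84.] 14.4
[119 231  10  11  52] 18 [395. 470.] [31. 38.] 49.2
[154 235  20   5  43] 16 [389. 317.] [72. 13.] 85.4
```

View pics/crop1.png

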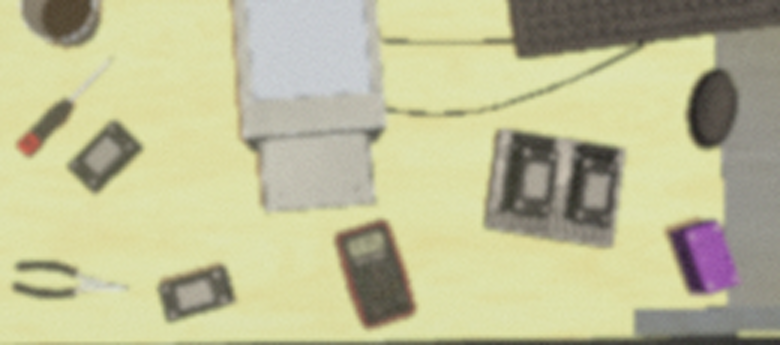

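Crop: the slim loose pack is at crop (105,157), full (185,192), top 38 mm, beside the driver. The tall loose pack is at (197,292), top 60 mm. On the charger, the right pack at (595,188) tops at 60 = 22+38 mm, so it is slim; the left one at (535,183) tops at 82 mm and is the tall one. The purple one is the decoy. Now I'll hover over the charger pack and refine with the wrist camera.

```bash
cat >> h.py <<'E'
def Q(a): return np.array([0,np.cos(a/2),np.sin(a/2),0])
def D(a): return np.array([np.cos(a),np.sin(a)])
def rect(W,zlo,zhi,c,rad):
    with np.errstate(invalid='ignore'):
        m=(W[...,2]>zlo)&(W[...,2]<zhi)&(np.hypot(W[...,0]-c[0],W[...,1]-c[1])<rad)
    m=m.astype(np.uint8)
    m=cv2.morphologyEx(m,cv2.MORPH_OPEN,np.ones((3,3)))
    n,l,s,_=cv2.connectedComponentsWithStats(m)
    q=W[l==1+np.argmax(s[1:,4])]
    (cx,cy),(w,h),a=cv2.minAreaRect((q[:,:2]*1000).astype(np.float32))
    if w<h: a+=90;w,h=h,w
    a=(a+90)%180-90
    return np.array([cx,cy])/1000,np.radians(a),(round(w,1),round(h,1)),np.median(q[:,2]),len(q)
def look(name,n):
    c=calibration('wrist') if name=='wrist' else calibration(name)
    p,d=camera(name); cv2.imwrite(f'pics/{n}.png',p); return p,cloud(d,c)
def st():
    s=env.get_state(); print('t',round(s['time'],2),np.round(s['tcp_pos'],4),np.round(s['force'],1),'op',round(s['opening'],4),'gf',np.round(s['gripper_force'],1))
E
python3 - <<'E'
from h import *
print('nose',env.nose_length)
T=np.load('top0.npz')['W']
print('slimC',rect(T,.052,.066,(.506,-.366),.075)); print('tallC',rect(T,.074,.09,(.516,-.291),.075))
print('loose',rect(T,.03,.046,(.557,.236),.07)); print('box',rect(T,.176,.196,(.667,-.02),.16)); print('shelf',rect(T,.114,.126,(.525,-.02),.08))
a=np.radians(-9.6); 
env.reach([.46,-.36,.33],Q(a)); st(); print(np.round(env.get_state()['qpos'],2))
p,W=look('wrist','w1'); np.save('w1.npy',W)
print('slimC',rect(W,.052,.066,(.506,-.366),.075)); print('tallC',rect(W,.074,.09,(.516,-.291),.075))
E
```

```text
nose 0.0726
slimC (array([ 0.50379419, -0.36990125]), np.float64(-0.16170607612517532), (83.6, 48.0), np.float64(0.059838870698950636), 282)
tallC (array([ 0.5165025 , -0.29128128]), np.float64(-0.16718193480054175), (83.8, 48.3), np.float64(0.08217194461669858), 298)
loose (array([0.55608221, 0.23719936]), np.float64(-0.8069904077255382), (84.8, 46.5), np.float64(0.038663114787776884), 279)
box (array([ 0.66676471, -0.019024  ]), np.float64(0.06130278498388358), (201.0, 160.2), np.float64(0.18486304044795657), 2806)
shelf (array([ 0.52761792, -0.0278794 ]), np.float64(-1.5063494013444978), (124.2, 87.3), np.float64(0.12040997412982472), 842)
t 1.54 [ 0.4592 -0.3612  0.3299] [ 0.3 -0.5 -0.5] op 0.0854 gf 0.0
[ 0.58  0.31 -0.02  1.75  0.01  1.09 -1.19]
slimC (array([ 0.50400781, -0.37071088]), np.float64(-0.17033991122115769), (83.3, 48.0), np.float64(0.05880505655722157), 3270)
tallC (array([ 0.5169021 , -0.29233575]), np.float64(-0.17356526561735267), (82.0, 48.2), np.float64(0.08082653313523377), 3688)
```

```bash
python3 - <<'E'
from h import *
a=-.17; c=np.array([.504,-.3705]); g=c-.03*D(a)
env.grip(.064); env.movel([*g,.16],.25,rot=Q(a)); env.movel([*g,.099],.1,stop_force=8); st()
env.grip(.03,60); st()
e=g-.062*D(a); print(env.movel([*e,.099],.08,stop_force=30)); st()
p,W=look('wrist','w2'); print(rect(W,.052,.070,c-.062*D(a),.075))
env.movel([*e,.13],.08,stop_force=15); st()
print(env.get_state()['torque'])
env.movel([*e,.30],.2); st()
look('scene','s2'); look('wrist','w3')
cv2.imwrite('pics/c2.png',np.hstack([cv2.imread('pics/s2.png')[150:350,200:400],cv2.imread('pics/w3.png')[:200]]))
E
```

```text
t 3.32 [ 0.4744 -0.3659  0.1063] [-1.1 -1.2  3.3] op 0.0641 gf 1.4
t 3.61 [ 0.4743 -0.3656  0.1061] [-0.9 -0.1  6.8] op 0.047 gf 62.6
False
t 4.53 [ 0.4201 -0.3583  0.1036] [ 7.2 -1.7 23.2] op 0.0468 gf 64.2
(array([ 0.45198175, -0.36241321]), np.float64(-0.17485317032051498), (84.7, 74.6), np.float64(0.06067844731683021), 22584)
t 4.78 [ 0.4163 -0.3563  0.1047] [ 0.4  0.2 -2.6] op 0.0472 gf 61.8
[0.07998868 0.06981758 0.04189641]
t 5.91 [ 0.4127 -0.3545  0.2986] [-0.2  0.  -2.7] op 0.0473 gf 61.9
```

View pics/w3.png

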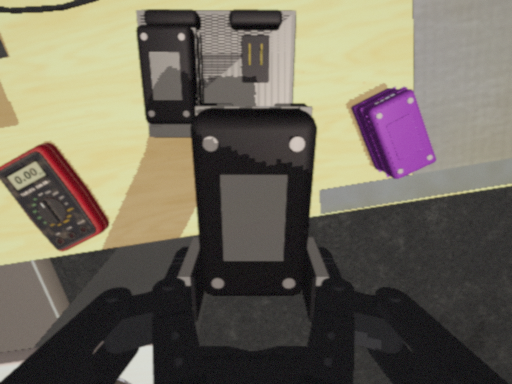

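The slim pack is held at (252,200) in the wrist view and is clear of the rail, and the tall pack still sits in its bay at (167,75). I'll take it to the box, measuring its pose in hand on the way.

```bash
cat >> h.py <<'E'
AB=.0628; BO=np.array([.6668,-.019])-.015*D(AB)
def B(x,y=0): return BO+D(AB)*x+D(AB+np.pi/2)*y
def inhand():
    "pack in the hand: centre along tool x,y, yaw error, top below TCP, tilt"
    s=env.get_state(); t=np.array(s['tcp_pos']); p,W=look('wrist','hand%d'%int(s['time']*10))
    q=s['orientation']; yaw=2*np.arctan2(q[2],q[1])
    c,a,sz,z,n=rect(W,t[2]-.065,t[2]-.025,t[:2]+.03*D(yaw),.06)
    r=c-t[:2]; e=(a-yaw+np.pi/2)%np.pi-np.pi/2
    with np.errstate(invalid='ignore'):
        m=(abs(W[...,2]-z)<.01)&(np.hypot(W[...,0]-c[0],W[...,1]-c[1])<.03)
    P=W[m]; k=np.linalg.lstsq(np.c_[(P[:,:2]-c)@D(yaw),(P[:,:2]-c)@D(yaw+np.pi/2),np.ones(len(P))],P[:,2],rcond=None)[0]
    print('hand: along',r@D(yaw),'across',r@D(yaw+np.pi/2),'yawerr',e,'size',sz,'ztop',z-t[2],'mid',k[2]-t[2],'tilt',k[:2],n)
E
python3 - <<'E'
from h import *
inhand()
env.reach([*B(-.235),.32],Q(AB)); st(); print(np.round(env.get_state()['qpos'],2)); inhand()
p,W=look('wrist','w4'); print('shelf',rect(W,.113,.127,B(-.125),.08)); print(B(-.125))
E
```

```text
hand: along 0.03213873718818477 across 0.0015353612725663122 yawerr -0.002223826226216641 size (86.2, 74.6) ztop -0.04391317124107247 mid -0.044336414645355926 tilt [0.073222  0.0005889] 24980
t 7.28 [ 0.4176 -0.0361  0.32  ] [ 0.9  0.  -2.8] op 0.0471 gf 61.8
[ 0.23  0.05 -0.3   2.09  0.02  1.   -1.59]
hand: along 0.032200086987153584 across 0.001321574570898021 yawerr -0.006860999294749703 size (86.3, 74.7) ztop -0.044067458161131834 mid -0.04446203732891146 tilt [0.06903415 0.00218556] 25002
shelf (array([ 0.52423761, -0.02877303]), np.float64(-1.5123289719729176), (129.7, 79.4), np.float64(0.11885788109891438), 16483)
[ 0.52707598 -0.02778622]
```

View pics/w4.png

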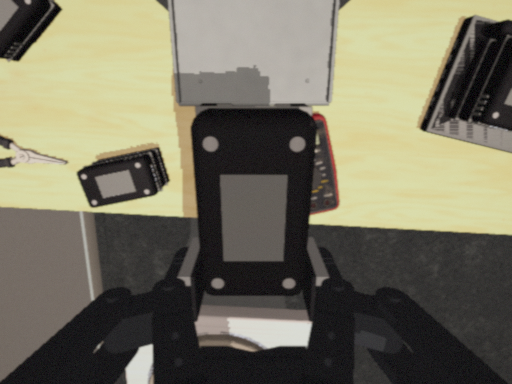

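The pack is held square but pitched about 4° nose-up, at (252,200) in the picture, in line with the shelf and slot above it. The slot is 56 mm high, so it still fits. Feeding it in.

```bash
python3 - <<'E'
from h import *
z=.2075; y=-.001
env.movel([*B(-.225,y),z],.2); st()
print(env.movel([*B(-.165,y),z],.12,stop_force=20)); st()
print(env.movel([*B(-.100,y),z],.08,stop_force=20)); st()
p,W=look('wrist','w5'); look('top','t5')
cv2.imwrite('pics/c5.png',np.hstack([cv2.resize(p,(512,384)),cv2.resize(cv2.imread('pics/t5.png')[115:215,215:290],(288,384))]))
E
```

```text
t 8.09 [ 0.4279 -0.0353  0.2081] [ 0.7  0.2 -1.8] op 0.0472 gf 61.9
False
t 8.74 [ 0.4866 -0.0314  0.2076] [-0.7  0.2 -2.5] op 0.0473 gf 61.9
False
t 9.71 [ 0.5518 -0.0272  0.2074] [ 0.   0.  -3.2] op 0.0473 gf 62.2
```

View pics/c5.png

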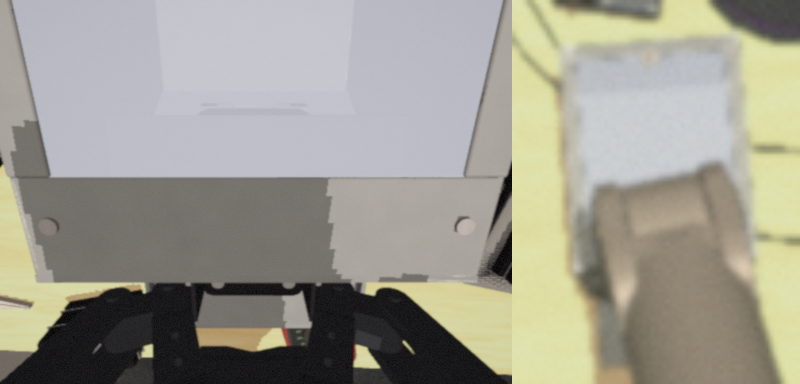

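The pack is through the slot up to the fingers, with its rear end at (250,285) just outside the front face. I'll release, back off, close and push it through.

```bash
cat >> h.py <<'E'
def push(x0=-.142,x1=-.0965,z=.199):
    "release, back off, close, push the rear end up to the front face"
    t=env.get_state()['tcp_pos'][2]
    env.grip(.064); st()
    env.movel([*B(x0),t],.15); env.grip(0,40); env.movel([*B(x0),z],.1); st()
    print(env.movel([*B(x1),z],.06,stop_force=20)); st(); env.dwell(.4); st()
E
python3 - <<'E'
from h import *
push()
p,W=look('wrist','w6'); print(np.round(W[0:384:48,256],3).tolist())
E
```

```text
t 10.12 [ 0.5524 -0.0272  0.208 ] [-0.2 -0.2  0. ] op 0.0643 gf 0.0
t 11.43 [ 0.5097 -0.0289  0.1985] [-0.4  0.1  0.5] op 0.0004 gf 0.0
False
t 12.33 [ 0.5535 -0.0261  0.1977] [-7.1 -0.3  0.5] op -0.0002 gf 0.0
t 12.73 [ 0.5535 -0.0261  0.1977] [-5.5 -1.   0.3] op -0.0001 gf 0.0
[[0.656, -0.019, 0.184], [0.645, -0.02, 0.184], [0.634, -0.021, 0.183], [0.621, -0.021, 0.183], [0.607, -0.022, 0.183], [0.592, -0.023, 0.184], [0.574, -0.024, 0.183], [0.49, -0.031, 0.119]]
```

View pics/w6.png

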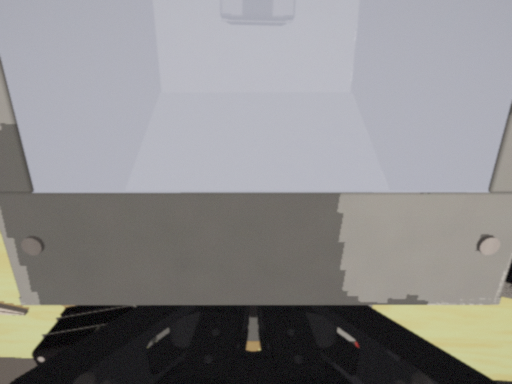

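The chute at (260,140) looks clear, with something at (258,10). I'll back off and look to see whether the pack dropped.

```bash
python3 - <<'E'
from h import *
env.movel([*B(-.15),.2],.2); env.movel([*B(-.15),.36],.3); st()
p,W=look('wrist','w7'); t,T=look('top','t7')
cv2.imwrite('pics/c7.png',np.hstack([p,cv2.resize(t[115:215,215:290],(288,384))]))
E
```

```text
t 13.88 [ 0.5027 -0.0293  0.3601] [ 0.6  1.3 -0. ] op -0.0001 gf 0.0
```

View pics/c7.png

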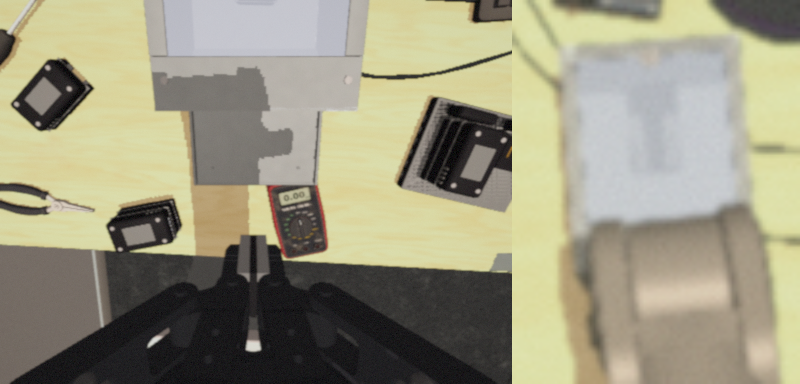

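The shelf is empty at (255,150), and the pack shows through the clear lid at the right (652,120), lying inside. Next is the loose pack.

```bash
python3 - <<'E'
from h import *
a=-.807; c=np.array([.556,.237])
env.grip(.07)
env.reach([*(c-.045*D(a)),.30],Q(a)); st()
p,W=look('wrist','w8'); r=rect(W,.028,.046,c,.07); print(r)
c,a=r[0],r[1]; assert abs(a+.807)<.06 and abs(r[2][0]-84)<5 and abs(r[2][1]-48)<5
g=c-.03*D(a); env.movel([*g,.14],.25,rot=Q(a)); print(env.movel([*g,.080],.08,stop_force=15)); st()
env.grip(.03,80); st()
env.movel([*g,.12],.1); env.movel([*g,.32],.25); st(); inhand()
env.reach([*B(-.235),.32],Q(AB)); st(); inhand()
look('top','t8')
E
```

```text
t 15.97 [0.5253 0.2681 0.3002] [ 0.1 -1.2  0.5] op 0.0697 gf 0.0
(array([0.55748755, 0.23719098]), np.float64(-0.7874991311814118), (84.1, 47.8), np.float64(0.03677972910528955), 3430)
False
t 17.71 [0.5366 0.2585 0.0802] [ 0.4  0.3 -0.3] op 0.0697 gf 0.0
t 18.04 [0.5368 0.2586 0.0809] [-1.3 -1.3  7.1] op 0.0467 gf 83.0
t 19.54 [0.5354 0.2582 0.3182] [-0.3 -0.5 -3.6] op 0.0466 gf 82.3
hand: along 0.030223718355867627 across 0.0011395565129966867 yawerr -0.011360823604245507 size (84.9, 74.3) ztop -0.04415267160951164 mid -0.04413832402715706 tilt [-0.00375633 -0.00573962] 24711
t 20.8 [ 0.4178 -0.034   0.3199] [-0.5 -0.3 -3.1] op 0.0463 gf 82.5
hand: along 0.031840203335531767 across 0.0014812391052133628 yawerr 0.0021848097273113876 size (85.0, 74.5) ztop -0.04402361722227327 mid -0.04400444526255204 tilt [-0.00328568 -0.00114355] 24771
```

```bash
python3 - <<'E'
from h import *
z=.205; y=-.001
env.movel([*B(-.225,y),z],.2); st()
print(env.movel([*B(-.165,y),z],.12,stop_force=20)); st()
print(env.movel([*B(-.100,y),z],.08,stop_force=20)); st()
push()
env.movel([*B(-.15),.2],.2); env.movel([*B(-.15),.36],.3); env.goto_joints([1.164,0.477,0.022,1.555,-0.011,1.109,-0.083]); st()
t,T=look('top','t9'); s,_=look('scene','s9')
cv2.imwrite('pics/c9.png',np.hstack([cv2.resize(t[110:255,90:410],(0,0),fx=1.6,fy=1.6),cv2.resize(s[140:256,230:360],(260,232))]))
n=cv2.resize(t[110:255,90:410],(800,362),interpolation=cv2.INTER_CUBIC); m=np.zeros((230,800,3),np.uint8); m[:,:258]=cv2.resize(s[140:255,230:359],(258,230)); m[:,270:270+173]=cv2.resize(t[115:215,215:290],(173,230)); cv2.imwrite('pics/c9.png',np.vstack([n,m]))
for k,v in dict(tallC=(.074,.09,(.516,-.291),.075),shelf=(.114,.126,(.525,-.02),.08),tall=(.055,.07,(.385,.122),.075)).items(): print(k,rect(T,*v))
E
```

```text
t 21.62 [ 0.428  -0.035   0.2055] [-0.7 -0.  -3.4] op 0.0467 gf 82.4
False
t 22.27 [ 0.4866 -0.0315  0.2051] [-0.4 -0.7 -4.3] op 0.0469 gf 82.4
False
t 23.24 [ 0.5517 -0.0273  0.2049] [ 0.1 -0.7 -3.6] op 0.0469 gf 82.3
t 23.55 [ 0.5524 -0.0273  0.2056] [-0.1 -0.7 -0.1] op 0.0637 gf 0.0
t 24.86 [ 0.5098 -0.0288  0.1985] [ 0.7 -0.7  0.9] op 0.0001 gf 0.0
False
t 25.77 [ 0.5535 -0.0261  0.1978] [-6.5 -0.4 -0. ] op 0.0001 gf 0.0
t 26.17 [ 0.5535 -0.0261  0.1978] [-5.7 -0.2 -0.1] op -0.0001 gf 0.0
t 29.72 [ 0.2005 -0.6447  0.3041] [ 0.7  0.1 -0.8] op -0.0 gf 0.0
tallC (array([ 0.51610028, -0.29119662]), np.float64(-0.1695225870826124), (83.3, 48.5), np.float64(0.08187443954937002), 302)
shelf (array([ 0.52776697, -0.02775309]), np.float64(-1.5006821196434035), (123.8, 87.6), np.float64(0.12035788914668968), 816)
tall (array([0.38545404, 0.12132906]), np.float64(-1.3215010628801576), (81.5, 47.3), np.float64(0.0601356707928688), 267)
```

View pics/c9.png

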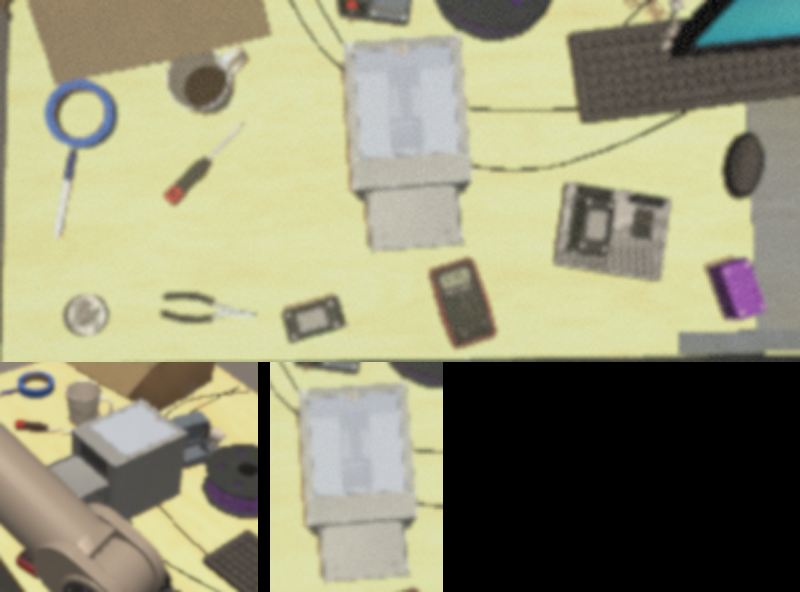

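Both slim packs have left the bench and charger, and the shelf is empty. In the top crop the second pack sits at (405,135), near the chute, behind the first at (405,85). I need to check that it fell clear and the flap is shut.

```bash
python3 - <<'E'
from h import *
from scipy.spatial.transform import Rotation as R
env.reach([*B(-.06),.42],Q(AB))
p1,W1=look('wrist','w10')
ok=False
for x,z,t in [(-.22,.36,35),(-.2,.38,30),(-.18,.40,30),(-.16,.42,25)]:
    r=R.from_euler('z',AB)*R.from_euler('y',-np.radians(t))*R.from_euler('x',np.pi)
    q=r.as_quat(); 
    if kin.inverse_kinematics([*B(x),z],[q[3],*q[:3]]) is None: continue
    try: env.reach([*B(x),z],[q[3],*q[:3]]); ok=True; print(x,z,t); break
    except env.PlanningError as e: print(e)
p2,W2=look('wrist','w11'); st()
np.savez('f.npz',W1=W1,W2=W2)
cv2.imwrite('pics/c10.png',np.hstack([cv2.resize(p1,(400,300)),cv2.resize(p2,(400,300))]))
for W in (W1,W2):
    L=W[...,:2]-BO; bx=L@D(AB); by=L@D(AB+np.pi/2)
    m=(abs(by)<.05)&(W[...,2]>.124)&(W[...,2]<.17)&(bx>-.1)&(bx<-.02)
    print(m.sum(), np.round(np.percentile(bx[m],[5,25,50,75,95]),4) if m.sum()>5 else '')
E
```

```text
-0.22 0.36 35
t 33.41 [ 0.4342 -0.0334  0.3616] [-0.5 -0.1  0.4] op -0.0004 gf 0.0
0 
979 [-0.081  -0.0799 -0.0796 -0.0794 -0.0792]
```

View pics/c10.png

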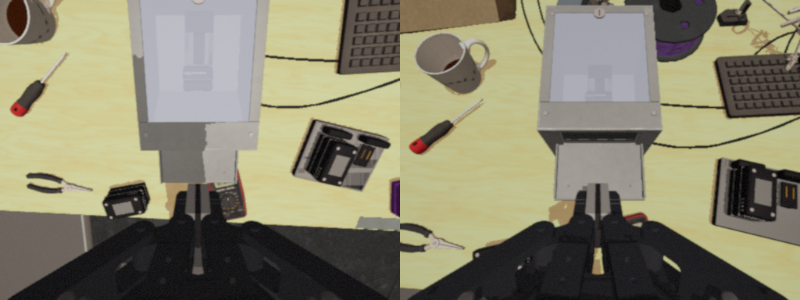

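The flap reads as one upright plane 5–7 mm behind the front face, so it is shut. Both packs are visible inside the box at (198,75) and (198,35), and the robot touches nothing.

```bash
python3 -c "
from h import *
print(job.job_done())"
```

```text
the job is handed in; nothing more can be done
None
```

Both slim packs are inside the return box (charger pack first, then the bench pack), the flap is shut, and the last pictures show everything else left in place; I handed the job in at about 33 s of robot time.

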